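Seat the crooked stone-chip tub on its stack

ROBOT

A 7-joint arm with a two-finger parallel gripper is mounted at the origin on the work surface. World frame = base frame: x ahead of the robot, y to its left, z up, the work surface at z = 0. Lengths are in m, angles in rad, forces in N, time in s.
With the tool pointing down it reaches from about 0.4 to 0.85 m from the base axis. Payload 10.4 kg.
Tool frame: the origin (TCP) lies at the very end of the fingers, on their centre line; the grasp point (between the pads) lies 19 mm behind it; z points along the fingers, y is the line along which they close (so a half turn about z gives the same grasp; the last joint's range is limited). The gripper opens to 87 mm and grips with 3 to 60 N. Pads are 19 mm wide; open, the fingers measure 117 mm over their backs; the gripper's body (75 mm by 190 mm) begins 51 mm behind the grasp point.
Start: joints at [-1.247, 0.332, -0.065, 1.46, 0.022, 1.35, -0.088], TCP at [0.212, 0.588, 0.223] pointing down, gripper open.
Joint ranges: [-2.6, 2.6], [-0.5, 2.12], [-1.47, 1.34], [0.16, 2.42], [-1.27, 4.41], [0.06, 2.06], [-2.6, 2.6]. Speed limits (rad/s): [2.22, 2.22, 2.79, 2.79, 3.14, 3.14, 3.14].

INTERFACE

Orientations are given as a unit quaternion [x, y, z, w].
In Python, from bench import r gives the robot as it stands.
- The arm moves only by the shell command python3 -m crank 'ROWS' [FORCE]. ROWS is JSON, a list that holds one entry, the list of rows, each a list of 5 numbers: the shift along the tool's x, y, z in mm, then the turn about the tool's z in degrees, then the opening, from -1 (shut) to 1 (fully open). A call has 1 to 20 rows; each row is the pose to reach, as a shift and turn from the pose commanded when the call began, along the tool's axes at that moment; what a row does not reach only later rows make up. A row lasts 1/10 s, in which the tool goes at most 50 mm and 8.59 degrees, less where a joint would pass 70% of its speed; a pose out of reach is approached as far as the arm can. A call with a gripper value outside its range is refused whole. The fingers move at their own pace and stop on an object; FORCE is the grip in N (left out, the last holds). Time passes only in rows, so rows that repeat a pose let the fingers close. It gives the time, the measured TCP pose, the force, the opening and the grip force at its end, in the units of the state.
- r.read_state(): the state, without advancing time (a new reading comes with each control period).
- r.camera(name): name is "side" or "top"; returns a dict with "image" (480x640x3 uint8, red, green, blue), "vfov" (degrees; the focal length in pixels is half the picture's height over the tangent of half this angle, whatever the lens; pixels are square), "cx", "cy" (the principal point, pixels), "eye" and "attitude" of the camera in the world. Camera axes: x right, y down, z forward; pixel columns grow to the right and rows downward; lengths in m; the calibration is good to about 2 mm. A picture is of the moment at which its call begins. There is no depth.
- r.close_job(): hands the job in; it is judged then, once.
The state is a dict: "time": time; "joint_positions": joint angles; "joint_vel": joint speeds; "joint_torque": joint torques, N m; "ee_pos": TCP position; "eef_rot": TCP orientation; "ft_force": force on the tool from outside, world axes, zero at the start; "torque": the same for the moment, N m; "width": finger opening in m; "grip_force": force on a finger pad.
Only numpy, scipy, OpenCV 4.12 (cv2) and the standard library are available. Lean on these libraries where they do the work, as an engineer would, in place of code of your own. Each camera call takes 0.05 s, during which the arm holds its last target. There are 200 camera calls.

TASK

The tub with the orange lid was put down crooked: its feet stand on top of the green lid below. Nudge it round and across until it sits square and all four of its corner feet have dropped fully into the four recesses of the green lid; don't tip it, don't shove the bottom tub across the table, and leave everything else on the table alone.

Things in the scene. Friction and masses are not known exactly. Their poses are not given: they have to be found in the camera images.
- top_tub: tub to seat: closed, rigid, milky-white with orange lid, 0.55-0.92 kg, 150 mm along its x, 200 along y, 70 high, too wide to grasp. Origin: centre of the footprint, level with the undersides of its feet; z up. Vertical walls, lid flush with them, from 8 to 70 mm above the origin. Four feet 24 x 24 mm, 8 mm tall, centred at x = +-53, y = +-78. It slides under a push of 3 to 7 N near its base
- top_tub_lid (a point): centre of the orange lid's top, 70 mm above the top tub's origin. On the middle of each y end of the tub a clip, 56 mm wide (x = -28 to 28), stands 4 mm proud, from 30 to 64 mm above the origin
- bottom_tub: tub below: same shape and axes, dark green lid, 1.4-2.1 kg, standing freely on the table. Origin on the table under its centre; x along its 150 mm width, y along its 200 mm length, z up. At the start the top tub's origin is 70 mm above this one (one foot may have dropped in: a lean of up to 3 degrees), off centre by up to 16 mm in x and 20 mm in y, either way, and turned 5 to 12 degrees
- green_lid (a point): centre of the green lid's top, 70 mm above the bottom tub's origin. Four square recesses, 29 x 29 mm, 6 mm deep, centred at x = +-53, y = +-78 in the bottom tub's axes: 2.5 mm of play on each side of a foot. Seated, the top tub is centred here, parallel to the bottom tub, its origin 6 mm below this point
- side_bottom_tub: bystander: lower tub (grey lid) of the neighbouring stack, same shape and size, origin on the table under its centre
- side_top_tub: bystander: upper tub (ochre lid) of the neighbouring stack, correctly seated; its top is 134 mm above the table
- mosaic_panel: bystander: framed board with stone patches, 256 x 336 x 22 mm, lying flat; origin under its centre
- glue_bottle: bystander: standing white glue bottle with a black nozzle, 60 mm diameter, 200 mm tall; origin under its centre
- glue_brush: bystander: brush about 200 mm long lying on the table; origin under its middle
There are look-alikes about, which are no part of the job. What is shaped like the bottom_tub but blue is not meant. Leave any blue look-alike of the top_tub alone.

How it is judged:
By the outcome, as a careful person would: the job done as asked, in the order asked, and still so for the second after the job is handed in, with the robot touching nothing.
It also fails if it takes over 72 s, if anything falls off the work surface, if the arm or the gripper's body presses on something with over 40 N, if the wrist force passes 120 N, or if a joint passes its speed limit or range.

## Working session

There is one attempt and no reset: what is moved stays moved. The work goes in short steps, Python scripts to look and compute and a shell command to move; the robot and the scene stay as the last step left them, time stands still between calls to the robot, and variables do not carry over. Pictures are saved under pics/ and viewed, at most 10 in all, crops included, and the job is handed in when it is done.

```bash
mkdir -p pics; cat > h.py <<'E'
import numpy as np, cv2
from bench import r
from scipy.spatial.transform import Rotation as R
def cam(n):
    c=r.camera(n); im=np.array(c["image"])
    return c,im
def save(n,im): cv2.imwrite(f"pics/{n}.png",cv2.cvtColor(im,cv2.COLOR_RGB2BGR))
def rot(c):
    a=np.array(c["attitude"],float)
    return a if a.shape==(3,3) else R.from_quat(a).as_matrix()
def ray(c,uv,z):
    f=240/np.tan(np.radians(c["vfov"])/2); uv=np.atleast_2d(uv).astype(float)
    d=np.c_[(uv[:,0]-c["cx"])/f,(uv[:,1]-c["cy"])/f,np.ones(len(uv))]@rot(c).T
    e=np.array(c["eye"]); return e+d*((z-e[2])/d[:,2])[:,None]
def proj(c,P):
    f=240/np.tan(np.radians(c["vfov"])/2)
    q=(np.atleast_2d(P)-np.array(c["eye"]))@rot(c); return np.c_[q[:,0]/q[:,2]*f+c["cx"],q[:,1]/q[:,2]*f+c["cy"]]
E
python3 - <<'E'
from h import *
for n in("top","side"):
    c,im=cam(n);save(n+"0",im);print({k:v for k,v in c.items() if k!="image"})
print(r.read_state())
E
```

```text
{'vfov': 42.43760966470258, 'cx': 323.02860792231746, 'cy': 238.3802241600309, 'eye': array([0.51394559, 0.01762291, 1.56883756]), 'attitude': array([ 0.7144962 , -0.69923319,  0.01869268, -0.01478867])}
{'vfov': 48.577776495172245, 'cx': 320.0212183026393, 'cy': 237.51259370897094, 'eye': array([ 0.21470957, -1.02148758,  0.72763054]), 'attitude': array([ 0.85170861, -0.12919154,  0.08913116, -0.49995762])}
{'time': 0.1, 'joint_positions': array([-1.24662161,  0.33279308, -0.06469901,  1.4608536 ,  0.02160429,
        1.34989454, -0.08847073]), 'joint_vel': array([-0.00065126, -0.00121079,  0.00093898, -0.00136423,  0.00097249,
       -0.00100666,  0.00057009]), 'joint_torque': array([ 1.32648005e-03, -6.24545360e+01,  2.47738149e-02, -3.90716422e+01,
       -6.14673877e-02,  3.66961502e-02,  8.13421138e-05]), 'ee_pos': array([0.21230485, 0.58747144, 0.22184502]), 'eef_rot': array([ 1.72496024e-01,  9.85010015e-01, -6.21644171e-04, -7.78302786e-05]), 'ft_force': array([-0.11431978,  0.47071734, -0.60378203]), 'torque': array([-0.03171982, -0.0173654 ,  0.01136034]), 'grip_force': 0.0, 'width': 0.08696930231102788}
```

View pics/top0.png

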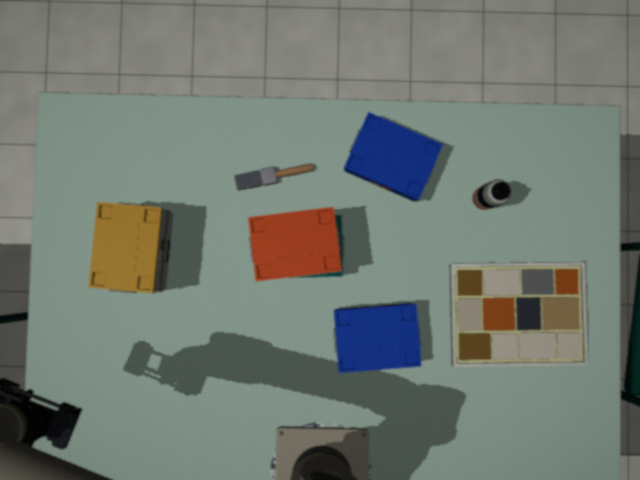

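View pics/side0.png

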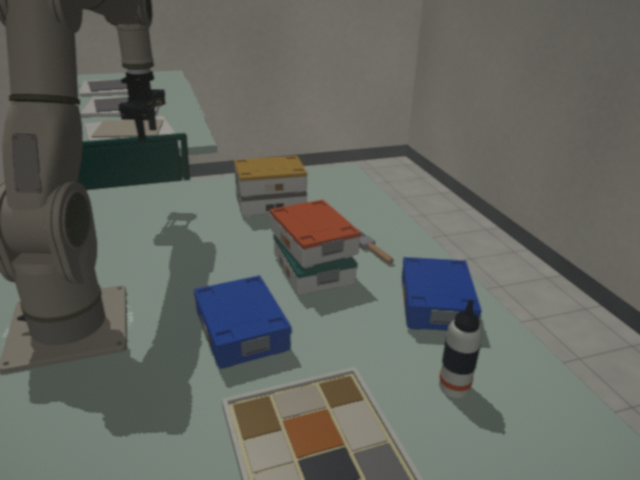

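The top view shows the orange lid at about (295,243), with a green strip along its right edge (~(340,225)) and its lower right edge. The side view shows the stack at about (315,250). There are blue look-alikes at (393,157) and (378,337) in the top view.

```bash
cat >> h.py <<'E'
def mask(im,lo,hi,roi):
    h=cv2.cvtColor(im,cv2.COLOR_RGB2HSV); m=cv2.inRange(h,np.array(lo),np.array(hi)); z=np.zeros_like(m)
    x0,y0,x1,y1=roi; z[y0:y1,x0:x1]=m[y0:y1,x0:x1]; return z
def big(m):
    c,_=cv2.findContours(m,cv2.RETR_EXTERNAL,cv2.CHAIN_APPROX_NONE); return max(c,key=cv2.contourArea)[:,0]
def orange(c,im,z,roi=(200,170,400,320)):
    m=cv2.morphologyEx(mask(im,(3,150,90),(14,255,255),roi),cv2.MORPH_CLOSE,np.ones((5,5)))
    P=ray(c,big(m),z)[:,:2].astype(np.float32)
    (x,y),(w,h),a=cv2.minAreaRect(P*1000)
    if w>h: w,h,a=h,w,a+90
    return x,y,w,h,(a+90)%180-90   # long axis direction = a+90 from x => yaw a with y the long axis
E
python3 - <<'E'
from h import *
c,im=cam("top"); print("orange",orange(c,im,.14))
cs,ims=cam("side"); print("orange side",orange(cs,ims,.14,(250,180,380,270)))
print("z13",orange(cs,ims,.134,(250,180,380,270)))
h=cv2.cvtColor(im,cv2.COLOR_RGB2HSV)
print(h[225,334:352].tolist()); print(h[270:286,310].tolist())
a=cv2.resize(im[190:300,230:390],None,fx=5,fy=5,interpolation=cv2.INTER_CUBIC)
b=cv2.resize(ims[190:300,250:390],None,fx=5.4,fy=5.4,interpolation=cv2.INTER_CUBIC)
save("topc",a);save("sidec",b)
E
```

```text
orange (567.63720703125, 75.72254943847656, 147.869140625, 198.827392578125, 8.266359329223633)
orange side (564.22998046875, 67.91766357421875, 146.90487670898438, 203.46751403808594, 8.222723960876465)
z13 (567.7986450195312, 79.04103088378906, 148.40480041503906, 205.5449981689453, 8.222725868225098)
[[7, 202, 143], [8, 182, 115], [10, 131, 70], [75, 75, 41], [86, 168, 38], [86, 210, 40], [86, 164, 45], [82, 98, 57], [79, 59, 74], [76, 40, 82], [73, 35, 87], [71, 32, 87], [74, 33, 85], [71, 33, 86], [72, 29, 88], [68, 32, 87], [72, 38, 87], [72, 38, 88]]
[[7, 205, 154], [7, 201, 156], [7, 203, 153], [7, 193, 148], [8, 159, 125], [25, 56, 78], [82, 95, 89], [82, 63, 117], [75, 40, 140], [72, 31, 147], [72, 31, 149], [69, 33, 149], [70, 31, 148], [72, 31, 147], [72, 29, 149], [70, 31, 149]]
```

View pics/topc.png

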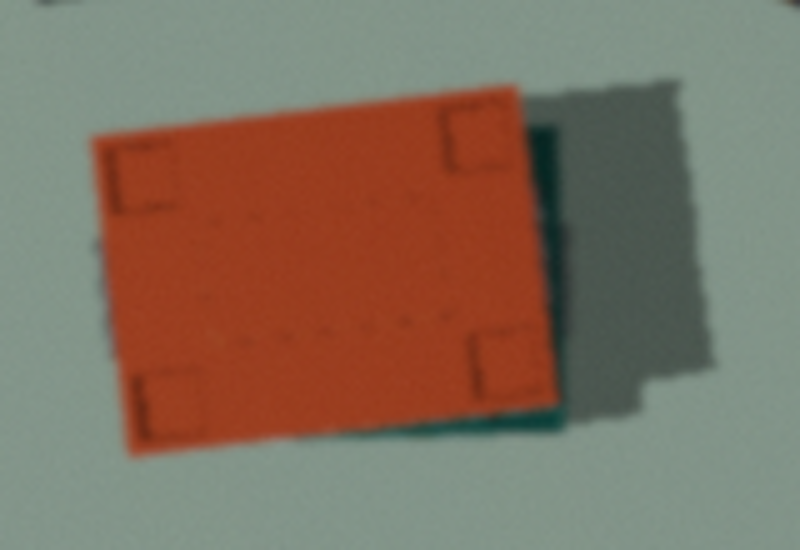

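View pics/sidec.png

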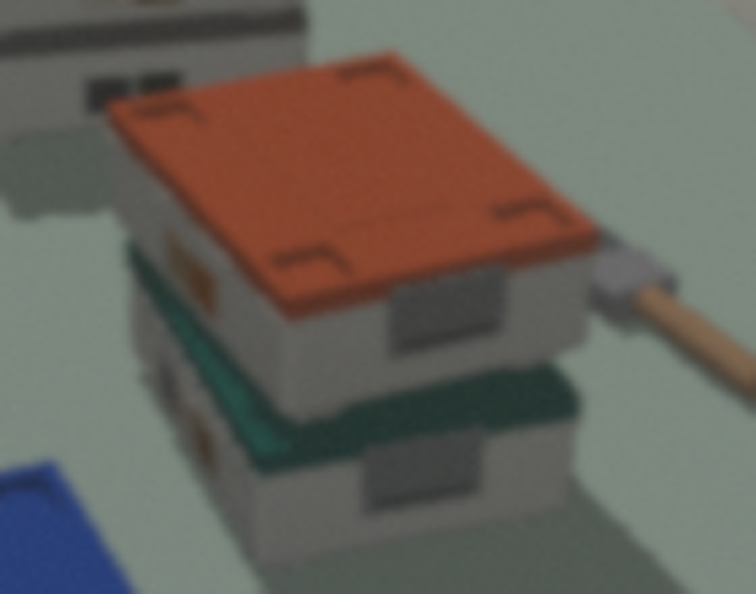

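The crops show green beyond the -y end (crop x 530–560) and along the -x edge near its -y corner (563,430). The tub is yawed about +6° relative to the base. Next I'll fit the green edges.

```bash
cat >> h.py <<'E'
def edge(c,im,a,b,z,n=25,half=4):
    """subpixel saturation half-level edge near image segment a-b (green is the side with high saturation); returns world pts"""
    S=cv2.cvtColor(im,cv2.COLOR_RGB2HSV)[...,1].astype(np.float32)
    a,b=np.array(a,float),np.array(b,float); t=(b-a)/np.linalg.norm(b-a); nrm=np.array([-t[1],t[0]])
    s=np.arange(-half,half+.01,.1); pts=[]
    for k in np.linspace(0,1,n):
        q=(a+k*(b-a))[None]+s[:,None]*nrm
        v=cv2.remap(S,q[:,0].astype(np.float32)[None],q[:,1].astype(np.float32)[None],cv2.INTER_LINEAR)[0]
        pts.append(q[np.argmax(np.abs(np.convolve(v,np.r_[np.ones(10),-np.ones(10)],'valid')))+10-0])
    P=ray(c,np.array(pts),z)[:,:2].astype(np.float32)*1000
    vx,vy,x,y=cv2.fitLine(P,cv2.DIST_HUBER,0,.01,.01).ravel()
    res=np.abs((P[:,0]-x)*vy-(P[:,1]-y)*vx); return (x,y),(vx,vy),np.round(res.mean(),2)
E
python3 - <<'E'
from h import *
c,im=cam("top"); k=lambda x,y:(230+x/5,190+y/5)
def cross(l1,l2):
    A=np.array([l1[1],-np.array(l2[1])]).T; s=np.linalg.solve(A,np.array(l2[0])-l1[0]); return np.array(l1[0])+s[0]*np.array(l1[1])
def deg(l): return np.degrees(np.arctan2(l[1][1],l[1][0]))
g1=edge(c,im,k(559,140),k(564,415),.07); g2=edge(c,im,k(430,433),k(550,431),.07)
print("green",g1,deg(g1),g2,deg(g2))
C=cross(g1,g2); y=np.radians((deg(g1)+90)%180-90); print("corner",C,"yaw",np.degrees(y))
print("centre",C+R.from_rotvec([0,0,y]).as_matrix()[:2,:2]@[75,100])
o1=edge(c,im,k(520,100),k(555,390),.14);o2=edge(c,im,k(140,455),k(540,406),.14);o3=edge(c,im,k(105,135),k(510,89),.14);o4=edge(c,im,k(94,145),k(128,445),.14)
print([round(deg(o),2) for o in(o1,o2,o3,o4)])
q=[cross(o1,o2),cross(o2,o4),cross(o4,o3),cross(o3,o1)];print(np.round(q,1),np.mean(q,0))
cs,ims=cam("side"); k=lambda x,y:(250+x/5.4,190+y/5.4)
# side view green: left edge (outer, -x side): top rim; check predicted corners
Rz=R.from_rotvec([0,0,y]).as_matrix()
ctr=np.r_[C+Rz[:2,:2]@[75,100],70]
for d in([-75,-100,0],[75,-100,0],[-75,100,0]):
    p=proj(cs,(ctr+Rz@d)/1000)[0]; print("side crop px",(p-[250,190])*5.4)
for Q in q: print("orange side px",(proj(cs,np.r_[Q,140]/1000)[0]-[250,190])*5.4)
E
```

```text
green ((np.float32(562.5052), np.float32(-32.133144)), (np.float32(0.99984175), np.float32(0.017789412)), np.float32(1.77)) 1.019312 ((np.float32(497.53955), np.float32(-5.2108526)), (np.float32(0.06809976), np.float32(0.9976785)), np.float32(1.5)) 86.095146
corner [495.62067 -33.32317] yaw 1.01931
centre [568.82986052  67.99520924]
[np.float32(7.98), np.float32(-81.85), np.float32(-81.74), np.float32(8.23)]
[[508.6 -33.8]
 [480.1 164.9]
 [627.7 186.2]
 [656.6 -13.1]] [568.24615  76.03693]
side crop px [252.12620024 438.9692304 ]
side crop px [579.53289409 384.97173453]
side crop px [131.53171193 224.0901037 ]
orange side px [282.93755318 291.84990224]
orange side px [104.71498353  97.26449876]
orange side px [390.20970103  43.9756969 ]
orange side px [597.42799639 223.08589946]
```

```bash
cat >> h.py <<'E'
def outer(ch,start,dirn,lvl,L=12):
    s=np.arange(0,L,.05); q=np.array(start,float)+s[:,None]*np.array(dirn)
    v=cv2.remap(ch.astype(np.float32),q[:,0].astype(np.float32)[None],q[:,1].astype(np.float32)[None],cv2.INTER_LINEAR)[0]
    i=np.where((v[:-1]-lvl)*(v[1:]-lvl)<=0)[0]; return q[i[0]] if len(i) else None
def fit(c,pts,z):
    P=ray(c,np.array([p for p in pts if p is not None]),z)[:,:2].astype(np.float32)*1000
    vx,vy,x,y=cv2.fitLine(P,cv2.DIST_HUBER,0,.01,.01).ravel()
    return np.array([x,y]),np.array([vx,vy]),np.degrees(np.arctan2(vy,vx)),np.abs((P[:,0]-x)*vy-(P[:,1]-y)*vx).mean(),len(P)
E
python3 - <<'E'
from h import *
c,im=cam("top"); 
im=np.mean([im]+[cam("top")[1] for _ in range(3)],0).astype(np.uint8)
h=cv2.cvtColor(im,cv2.COLOR_RGB2HSV)
g1=fit(c,[outer(h[...,1],(350,v),(-1,0),120) for v in np.r_[217:236,248:273]],.07)
g2=fit(c,[outer(h[...,2],(u,284),(0,-1),100) for u in range(310,341)],.07)
print(g1,g2,sep="\n")
for w in [1,2]:
  pass
s=np.linalg.solve(np.array([g1[1],-g2[1]]).T,g2[0]-g1[0]); C=g1[0]+s[0]*g1[1]; print("corner",C)
for yw in (g1[2],g2[2]-90*np.sign(g2[2])):
    print(yw,"centre",C+R.from_rotvec([0,0,np.radians(yw)]).as_matrix()[:2,:2]@[75,100])
cs,ims=cam("side"); hs=cv2.cvtColor(ims,cv2.COLOR_RGB2HSV)
m=mask(ims,(78,120,20),(95,255,110),(265,225,365,285)); k=cv2.approxPolyDP(big(m),2,True)[:,0]
print(np.c_[k,ray(cs,k,.07)[:,:2]*1000].round(1))
E
```

```text
(array([573.3842  , -32.702847], dtype=float32), array([0.9997588 , 0.02196271], dtype=float32), np.float32(1.2584717), np.float32(1.1027339), 43)
(array([493.7204    ,  -0.50048953], dtype=float32), array([ 0.0449103, -0.998991 ], dtype=float32), np.float32(-87.42596), np.float32(0.24691574), 31)
corner [495.24524  -34.419403]
1.2584717 centre [568.03087761  67.20367919]
2.5740433 centre [565.67852374  68.84798015]
[[298.  272.  497.7 -37. ]]
```

```bash
python3 - <<'E'
from h import *
c,im=cam("top"); im=np.mean([im]+[cam("top")[1] for _ in range(3)],0).astype(np.uint8)
h=cv2.cvtColor(im,cv2.COLOR_RGB2HSV)
for v in range(216,276,3):
    p=outer(h[...,1],(350,v),(-1,0),130); print(v,p[0].round(2),end="; ") if p is not None else None
cs,ims=cam("side"); ims=np.mean([ims]+[cam("side")[1] for _ in range(3)],0).astype(np.uint8)
hs=cv2.cvtColor(ims,cv2.COLOR_RGB2HSV)
print(); print("left",hs[250,274:300].tolist()); print("front col 330",hs[255:285,330].tolist())
pts=[outer(hs[...,1],(265+(v-236)*.5,v),(1,0),110,25) for v in range(240,274,2)]
print([p.round(1).tolist() for p in pts if p is not None]); print(fit(cs,pts,.07))
E
```

```text
216 339.9; 219 340.3; 222 340.3; 225 340.6; 228 340.5; 231 340.55; 234 340.6; 237 341.05; 243 338.1; 246 338.5; 249 338.9; 252 339.3; 255 339.75; 258 340.05; 261 340.4; 264 340.65; 267 341.05; 270 340.6; 273 341.95; 
left [[55, 14, 107], [45, 11, 94], [30, 9, 88], [38, 12, 87], [40, 9, 87], [53, 11, 89], [72, 16, 81], [82, 41, 68], [83, 80, 64], [83, 100, 66], [84, 100, 66], [83, 89, 60], [80, 66, 58], [71, 32, 63], [53, 14, 71], [30, 13, 78], [23, 12, 83], [30, 12, 86], [30, 12, 87], [23, 12, 88], [36, 14, 89], [30, 12, 88], [23, 11, 89], [30, 12, 88], [24, 14, 89], [23, 11, 89]]
front col 330 [[30, 9, 85], [30, 8, 90], [30, 11, 92], [30, 11, 92], [36, 14, 89], [50, 10, 78], [75, 32, 64], [81, 65, 55], [83, 76, 54], [83, 77, 53], [81, 80, 54], [81, 80, 54], [81, 80, 54], [83, 80, 54], [82, 70, 55], [81, 42, 61], [83, 15, 66], [75, 8, 68], [60, 4, 66], [75, 8, 67], [60, 8, 67], [75, 8, 67], [60, 8, 67], [60, 4, 66], [60, 8, 66], [60, 4, 61], [60, 4, 59], [60, 8, 68], [50, 9, 81], [45, 11, 91]]
[[285.5, 240.0], [285.6, 242.0], [286.5, 244.0], [286.0, 254.0], [287.0, 256.0], [288.2, 258.0], [289.4, 260.0], [290.6, 262.0], [291.7, 264.0], [293.2, 266.0], [294.4, 268.0], [295.2, 270.0], [296.6, 272.0]]
(array([498.1994 ,  33.46151], dtype=float32), array([0.10317015, 0.9946637 ], dtype=float32), np.float32(84.07825), np.float32(3.0174804), 13)
```

```bash
python3 - <<'E'
from h import *
c,im=cam("top"); im=np.mean([im]+[cam("top")[1] for _ in range(3)],0).astype(np.uint8)
h=cv2.cvtColor(im,cv2.COLOR_RGB2HSV)
g1=fit(c,[outer(h[...,1],(350,v),(-1,0),120) for v in np.r_[218:238,266:274]],.07); print(g1)
cs,ims=cam("side"); ims=np.mean([ims]+[cam("side")[1] for _ in range(3)],0).astype(np.uint8)
hs=cv2.cvtColor(ims,cv2.COLOR_RGB2HSV)
pts=[outer(hs[...,1],(265+(v-236)*.5,v),(1,0),55,25) for v in range(244,274,2)]
f=lambda z:(fit(cs,pts,z),fit(cs,[outer(hs[...,1],(u,290-.17*(u-300)),(0,-1),42,20) for u in np.r_[302:314,342:355]],z))
for z in(.06,.065): print(*f(z),sep="\n")
E
```

```text
(array([593.78143 , -32.896576], dtype=float32), array([0.9994136 , 0.03424048], dtype=float32), np.float32(1.9622186), np.float32(0.4199606), 27)
(array([490.90268,  66.56218], dtype=float32), array([ 0.03755897, -0.9992944 ], dtype=float32), np.float32(-87.84752), np.float32(2.4342844), 15)
(array([570.16315, -40.30251], dtype=float32), array([0.99878776, 0.04922366], dtype=float32), np.float32(2.8214478), np.float32(0.42158914), 25)
(array([488.83423 ,  58.413586], dtype=float32), array([ 0.03755885, -0.9992944 ], dtype=float32), np.float32(-87.84753), np.float32(2.4160628), 15)
(array([567.5011  , -47.650776], dtype=float32), array([0.99878776, 0.04922353], dtype=float32), np.float32(2.8214407), np.float32(0.4184324), 25)
```

The base measures centre ≈ (566.2, 66.7) mm with yaw ≈ 2.3°. The orange tub measures (568, 76) with yaw 8.1°. The tub therefore needs about -2 mm in x, -9 mm in y and -5.8°. I'll push the +y end with the open fingertips straddling the clip, then the +x face.

```bash
cat >> h.py <<'E'
B=np.array([566.2,66.7]);BY=2.3
def goto(xb,yb,z,head):
    """shift in tool axes (mm) and turn (deg) to bottom-frame xb,yb, world z, tool y at heading head relative to bottom frame"""
    s=r.read_state(); M=R.from_quat(s["eef_rot"]).as_matrix(); b=np.radians(BY)
    w=np.r_[B[0]+np.cos(b)*xb-np.sin(b)*yb,B[1]+np.sin(b)*xb+np.cos(b)*yb,z]
    d=M.T@(w-np.array(s["ee_pos"])*1000); hd=np.degrees(np.arctan2(M[1,1],M[0,1]))
    print("t",round(s["time"],2),"shift",d.round(1),"turn",round((hd-head-BY+180)%360-180,2),"F",s["ft_force"].round(1))
def where():
    s=r.read_state(); b=np.radians(BY); d=np.array(s["ee_pos"])[:2]*1000-B
    print("tool in bottom frame",np.round([np.cos(b)*d[0]+np.sin(b)*d[1],-np.sin(b)*d[0]+np.cos(b)*d[1],s["ee_pos"][2]*1000],1),"F",s["ft_force"].round(1),"t",round(s["time"],2))
E
python3 -c "
from h import *
goto(12,145,220,0)"
```

```text
t 1.35 shift [-466.2 -231.1    2.6] turn 67.83 F [0.2 0.7 0.3]
```

```bash
python3 -m crank '[[[-30,-15,0,5,1],[-70,-35,0,10,1],[-110,-54,0,16,1],[-150,-74,0,22,1],[-190,-94,0,28,1],[-230,-114,0,34,1],[-270,-134,0,40,1],[-310,-154,0,46,1],[-350,-174,0,52,1],[-390,-194,0,58,1],[-420,-209,0,63,1],[-445,-221,0,66,1],[-460,-228,0,67.8,1],[-466,-231,0,67.8,1],[-466,-231,0,67.8,1],[-466,-231,0,67.8,1]]]'; python3 -c "
from h import *
goto(12,145,86,0)"
```

```text
time: 2.95
ee_pos: [0.5713, 0.2137, 0.2224]
eef_rot: [0.692, 0.722, 0.0, -0.0]
ft_force: [-0.4, 0.9, 0.1]
width: 0.0872
grip_force: 0.0
t 2.95 shift [ -1.8   1.1 136.4] turn 0.19 F [-0.4  0.9  0.1]
```

```bash
python3 -m crank '[[[-1,1,30,0,1],[-2,1,70,0,1],[-2,1,110,0,1],[-2,1,130,0,1],[-2,1,136,0,1],[-6,1,136,0,1],[-11,1,136,0,1],[-14,1,136,0,1],[-14,1,136,0,1],[-14,1,136,0,1]]]'; python3 -c "
from h import *
where()"
```

```text
time: 3.95
ee_pos: [0.5741, 0.1983, 0.0873]
eef_rot: [0.693, 0.721, 0.001, 0.0]
ft_force: [-0.5, -0.2, 0.9]
width: 0.0871
grip_force: 0.0
tool in bottom frame [ 13.2 131.2  87.3] F [-0.5 -0.2  0.9] t 3.95
```

```bash
python3 -m crank '[[[-1,0,0,0,1],[-2,0,0,0,1],[-3,0,0,0,1],[-4,0,0,0,1],[-5,0,0,0,1],[-6,0,0,0,1],[-6,0,0,0,1],[-6,0,0,0,1]]]'; python3 - <<'E'
from h import *
where()
c,im=cam("top");print(orange(c,im,.14))
E
```

```text
time: 4.75
ee_pos: [0.574, 0.1926, 0.0866]
eef_rot: [0.692, 0.721, 0.0, -0.0]
ft_force: [0.2, 3.3, -0.8]
width: 0.087
grip_force: 1.5
tool in bottom frame [ 12.8 125.5  86.6] F [ 0.2  3.3 -0.8] t 4.75
(568.5806884765625, 69.9290771484375, 148.31492614746094, 186.57382202148438, 6.92760705947876)
```

```bash
python3 -m crank '[[[-1,0,0,0,1],[-2,0,0,0,1],[-3,0,0,0,1],[-4,0,0,0,1],[-5,0,0,0,1],[-6,0,0,0,1],[-7,0,0,0,1],[-8,0,0,0,1],[-8,0,0,0,1],[-8,0,0,0,1]]]'; python3 - <<'E'
from h import *
where()
c,im=cam("top");print(orange(c,im,.14))
save("top1",cv2.resize(im[180:310,220:380],None,fx=5,fy=4.6))
E
```

```text
time: 5.8
ee_pos: [0.5743, 0.184, 0.0865]
eef_rot: [0.693, 0.721, -0.0, 0.0]
ft_force: [0.8, 1.7, -1.2]
width: 0.087
grip_force: 0.8
tool in bottom frame [ 12.8 116.9  86.5] F [ 0.8  1.7 -1.2] t 5.8
(567.269775390625, 60.71967697143555, 147.42181396484375, 184.33486938476562, 6.1868577003479)
```

View pics/top1.png

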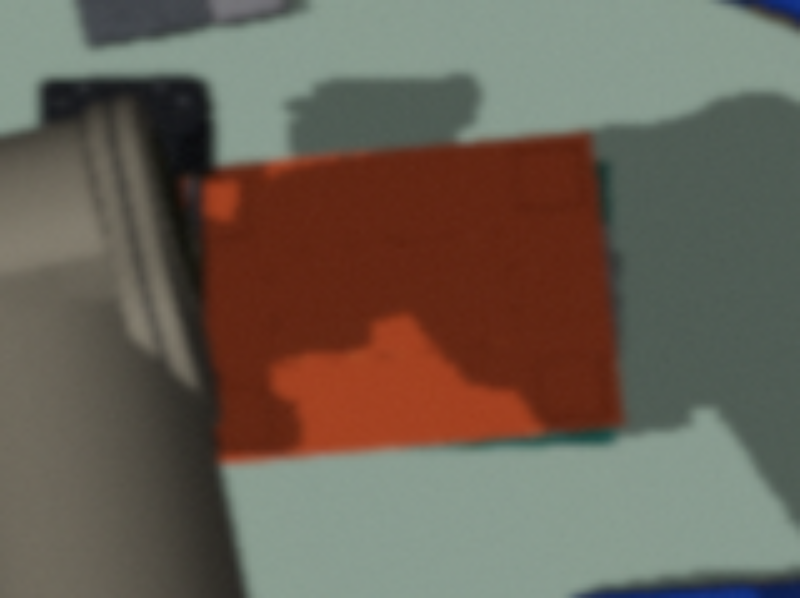

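The -y edge has moved about 8 mm and the centre is now near (566.4, 68.2). The remaining yaw error is about 4°. Next: push the +x face near its -y end.

```bash
python3 -m crank '[[[8,0,0,0,1],[16,0,0,0,1],[16,0,-40,0,1],[16,0,-80,0,1],[16,0,-82,0,1]]]'; python3 -c "
from h import *
print(r.read_state()['joint_positions'].round(2))
goto(108,-35,167,-90);goto(108,-35,167,90)"
```

```text
time: 6.35
ee_pos: [0.5762, 0.2016, 0.1741]
eef_rot: [0.693, 0.721, 0.004, 0.001]
ft_force: [0.2, -0.6, -0.7]
width: 0.0871
grip_force: 0.0
[-0.71  0.33  0.37  1.59 -0.13  1.23 -0.28]
t 6.35 shift [-169.5   92.5    7.2] turn 90.04 F [ 0.2 -0.6 -0.7]
t 6.35 shift [-169.5   92.5    7.2] turn -89.96 F [ 0.2 -0.6 -0.7]
```

```bash
python3 -m crank '[[[-20,12,0,-8,1],[-50,28,0,-16,1],[-80,44,0,-24,1],[-110,60,0,-32,1],[-140,76,0,-40,1],[-160,88,0,-48,1],[-169,92,0,-56,1],[-169,92,0,-64,1],[-169,92,0,-72,1],[-169,92,0,-80,1],[-169,92,0,-86,1],[-169,92,0,-90,1],[-169,92,0,-90,1],[-169,92,0,-90,1]]]'; python3 - <<'E'
from h import *
goto(108,-35,87,90)
c,im=cam("top");print(orange(c,im,.14));save("top2",im)
E
```

```text
time: 7.75
ee_pos: [0.6724, 0.0355, 0.1683]
eef_rot: [-0.019, 1.0, 0.0, -0.0]
ft_force: [-1.0, 0.0, -0.2]
width: 0.087
grip_force: 0.0
t 7.75 shift [-3.1  0.5 81.3] turn -0.08 F [-1.   0.  -0.2]
(558.6881103515625, 131.1038055419922, 69.15130615234375, 146.1806182861328, -83.07298421859741)
```

```bash
python3 -m crank '[[[-3,0,40,0,1],[-3,0,75,0,1],[-3,0,81,0,1],[2,0,81,0,1],[6,0,81,0,1],[9,0,81,0,1],[11,0,81,0,1],[11,0,81,0,1]]]'; python3 -c "
from h import *
where()"
```

```text
time: 8.6
ee_pos: [0.6621, 0.0347, 0.089]
eef_rot: [-0.02, 1.0, 0.0, 0.001]
ft_force: [2.0, -0.8, 1.1]
width: 0.087
grip_force: 0.6
tool in bottom frame [ 94.6 -35.8  89. ] F [ 2.  -0.8  1.1] t 8.6
```

```bash
python3 -m crank '[[[1,0,0,0,1],[2,0,0,0,1],[3,0,0,0,1],[4,0,0,0,1],[4,0,0,0,1],[4,0,0,0,1]]]'; python3 -c "
from h import *
where()"
```

```text
time: 9.2
ee_pos: [0.6574, 0.0344, 0.0874]
eef_rot: [-0.02, 1.0, -0.0, -0.0]
ft_force: [3.4, -1.3, 2.1]
width: 0.087
grip_force: 1.7
tool in bottom frame [ 89.8 -35.9  87.4] F [ 3.4 -1.3  2.1] t 9.2
```

```bash
python3 -m crank '[[[1,0,0,0,1],[2,0,0,0,1],[3,0,0,0,1],[4,0,0,0,1],[4,0,0,0,1]]]'; python3 -c "
from h import *
where()"; python3 -m crank '[[[0,0,0,0,1],[-6,0,0,0,1],[-12,0,0,0,1],[-12,0,-40,0,1],[-50,0,-80,0,1],[-100,0,-120,0,1],[-130,0,-120,0,1],[-130,0,-120,0,1]]]';  python3 - <<'E'
from h import *
c,im=cam("top");print(orange(c,im,.14));save("top3",im)
cs,ims=cam("side");print(orange(cs,ims,.134,(250,180,380,270)))
E
```

```text
time: 9.7
ee_pos: [0.6531, 0.0344, 0.0874]
eef_rot: [-0.02, 1.0, 0.0, -0.0]
ft_force: [2.4, -0.9, 0.8]
width: 0.0871
grip_force: 1.2
tool in bottom frame [ 85.5 -35.8  87.4] F [ 2.4 -0.9  0.8] t 9.7
time: 10.5
ee_pos: [0.7877, 0.0407, 0.206]
eef_rot: [-0.021, 1.0, -0.0, 0.001]
ft_force: [-0.0, 0.6, -1.6]
width: 0.0872
grip_force: 0.0
(556.0589599609375, 134.807861328125, 66.29127502441406, 146.0511474609375, -86.1098837852478)
(561.0479125976562, 71.44466400146484, 148.78787231445312, 205.66111755371094, 5.250965118408203)
```

View pics/top3.png

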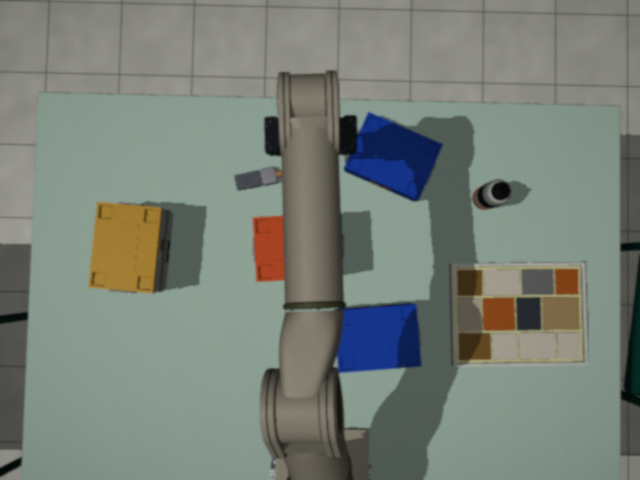

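The arm blocks the lid in the top view, but the visible left part (253–285, 216–280) gives a yaw of about 4°. The side view puts the centre near (561, 68). That leaves about -5 mm in x, +2 mm in y and 2–3° of yaw in base axes. Next: push the -x face near its +y end.

```bash
python3 -c "
from h import *
goto(-112,35,180,90)"
```

```text
t 10.6 shift [328.2  70.8  26.1] turn 0.04 F [-0.9 -1.  -0.4]
```

```bash
python3 -m crank '[[[30,7,0,0,1],[75,17,0,0,1],[120,27,5,0,1],[165,37,10,0,1],[210,47,15,0,1],[255,57,20,0,1],[295,66,26,0,1],[320,70,26,0,1],[328,71,26,0,1],[328,71,60,0,1],[328,71,100,0,1],[328,71,119,0,1],[328,71,119,0,1]]]'; python3 - <<'E'
from h import *
where();goto(-92,35,87,90)
c,im=cam("top");print(orange(c,im,.14));
cs,ims=cam("side");print(orange(cs,ims,.134,(250,180,380,270)))
save("mix",np.hstack([im[150:350,200:400],ims[150:350,200:400]]).repeat(2,0).repeat(2,1))
E
```

```text
time: 11.9
ee_pos: [0.4506, 0.0962, 0.0861]
eef_rot: [-0.02, 1.0, -0.001, -0.002]
ft_force: [-0.5, 0.1, 0.9]
width: 0.0869
grip_force: 0.0
tool in bottom frame [-114.3   34.1   86.1] F [-0.5  0.1  0.9] t 11.9
t 11.9 shift [-22.3   0.9  -1.1] turn 0.01 F [-0.5  0.1  0.9]
(561.5167846679688, 68.83733367919922, 146.31626892089844, 198.61825561523438, 4.635745525360107)
(563.4652709960938, 69.51927185058594, 144.3257598876953, 203.568115234375, 5.250965118408203)
```

View pics/mix.png

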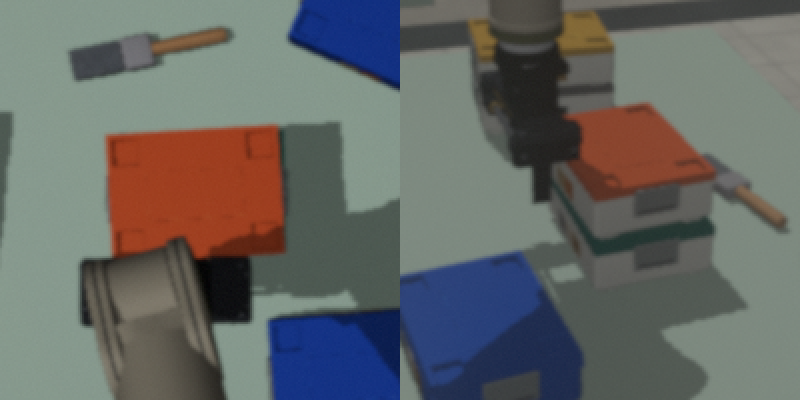

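```bash
python3 -m crank '[[[-5,1,0,0,1],[-10,1,0,0,1],[-14,1,0,0,1],[-17,1,0,0,1],[-19,1,0,0,1],[-21,1,0,0,1],[-22,1,0,0,1],[-23,1,0,0,1],[-24,1,0,0,1],[-25,1,0,0,1],[-25,1,0,0,1],[-25,1,0,0,1]]]'; python3 - <<'E'
from h import *
where()
c,im=cam("top");print(orange(c,im,.14));
cs,ims=cam("side");print(orange(cs,ims,.134,(250,180,380,270)))
E
```

```text
time: 13.2
ee_pos: [0.4778, 0.0991, 0.0885]
eef_rot: [-0.02, 1.0, -0.0, 0.0]
ft_force: [-1.6, 1.5, -0.6]
width: 0.0873
grip_force: 0.9
tool in bottom frame [-87.   35.9  88.5] F [-1.6  1.5 -0.6] t 13.2
(569.9266357421875, 68.19960021972656, 143.55686950683594, 199.17611694335938, 1.2602121829986572)
(569.9036865234375, 69.27494812011719, 141.1023712158203, 202.21652221679688, 3.6448581218719482)
```

```bash
python3 -m crank '[[[8,0,0,0,1],[15,0,-10,0,1],[15,0,-50,0,1],[10,30,-90,8,1],[-10,70,-90,16,1],[-30,110,-90,24,1],[-50,150,-90,32,1],[-70,180,-90,40,1],[-85,200,-90,48,1],[-85,210,-90,56,1],[-85,210,-90,64,1],[-85,210,-90,72,1],[-85,210,-90,80,1],[-85,210,-90,86,1],[-85,210,-90,90,1],[-85,210,-90,90,1]]]'; cat >> h.py <<'E'
def look():
    c,im=cam("top"); im=np.mean([im]+[cam("top")[1] for _ in range(2)],0).astype(np.uint8);print("top",np.round(orange(c,im,.138),2))
    cs,ims=cam("side");print("side",np.round(orange(cs,ims,.134,(250,180,380,270)),2)); return im,ims
E
python3 - <<'E'
from h import *
where()
im,ims=look()
save("mix2",np.hstack([im[170:320,220:370],ims[160:310,240:390]]).repeat(2,0).repeat(2,1))
E
```

```text
time: 14.9
ee_pos: [0.5539, 0.3124, 0.1796]
eef_rot: [0.693, 0.721, 0.0, 0.0]
ft_force: [-0.2, -0.5, 0.0]
width: 0.0867
grip_force: 0.0
tool in bottom frame [ -2.4 246.  179.6] F [-0.2 -0.5  0. ] t 14.9
top [567.3   67.8  147.67 199.     3.35]
side [565.93  72.26 146.27 205.13   4.36]
```

View pics/mix2.png

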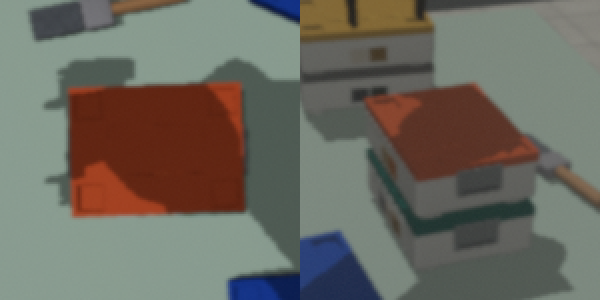

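Top view: centre (567.3, 67.8) and yaw 3.35°, so the remaining error is about 1 mm, 1 mm and 1°. The green band is still visible, so it hasn't dropped. Next: a square two-finger push on the +y end.

```bash
python3 -c "
from h import *
goto(8,125,87,0)"
```

```text
t 15.1 shift [-121.1   10.    91.9] turn 0.12 F [ 0.1  0.3 -0. ]
```

```bash
python3 -m crank '[[[-30,3,0,0,1],[-65,6,10,0,1],[-95,8,30,0,1],[-105,10,65,0,1],[-110,10,88,0,1],[-115,10,92,0,1],[-121,10,92,0,1],[-125,10,92,0,1],[-129,10,92,0,1],[-132,10,92,0,1],[-133,10,92,0,1],[-134,10,92,0,1],[-135,10,92,0,1],[-136,10,92,0,1],[-136,10,92,0,1],[-136,10,92,0,1]]]'; python3 - <<'E'
from h import *
where(); look()
E
```

```text
time: 16.7
ee_pos: [0.5695, 0.1773, 0.0866]
eef_rot: [0.692, 0.721, 0.0, -0.0]
ft_force: [-1.0, 1.5, 0.1]
width: 0.0874
grip_force: 0.4
tool in bottom frame [  7.8 110.4  86.6] F [-1.   1.5  0.1] t 16.7
top [564.86  58.4  146.82 179.96   2.29]
side [561.29  53.86 145.26 198.88   2.69]
```

The yaw is now 2.3° and the side view shifted the way a 6 mm drop would. I'll back off and verify.

```bash
python3 -m crank '[[[8,0,0,0,1],[16,0,0,0,1],[20,0,-30,0,1],[50,0,-80,0,1],[100,0,-110,0,1],[150,0,-110,0,1],[150,0,-110,0,1],[150,0,-110,0,1]]]'; python3 - <<'E'
from h import *
where(); im,ims=look()
cs=r.camera("side")
print("side z=.128",np.round(orange(cs,ims,.128,(250,180,380,270)),2))
save("fin",np.hstack([im[180:310,230:380],ims[180:310,240:390]]).repeat(2,0).repeat(2,1))
E
```

```text
time: 17.7
ee_pos: [0.5619, 0.3309, 0.1961]
eef_rot: [0.691, 0.723, -0.0, -0.001]
ft_force: [-1.1, -0.1, -0.9]
width: 0.0871
grip_force: 0.0
tool in bottom frame [  6.3 264.2 196.1] F [-1.1 -0.1 -0.9] t 17.7
top [565.18  65.07 145.78 198.02   2.73]
side [545.25  59.9  114.04 187.59   2.  ]
side z=.128 [548.59  70.83 115.2  189.49   2.  ]
```

View pics/fin.png

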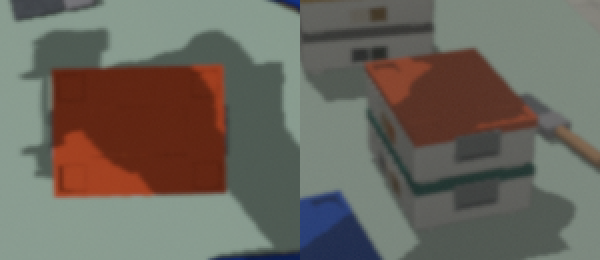

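The picture shows a thin, even green band on both visible sides. I'll check all four corner heights by two-view triangulation, using the neighbouring seated lid as the reference.

```bash
python3 - <<'E'
from h import *
def corners(im,lo,hi,roi):
    k=cv2.boxPoints
    m=cv2.morphologyEx(mask(im,lo,hi,roi),cv2.MORPH_CLOSE,np.ones((7,7)))
    h=cv2.convexHull(big(m)); return cv2.approxPolyN(h,4,ensure_convex=True)[0].astype(float) if hasattr(cv2,"approxPolyN") else cv2.approxPolyDP(h,4,True)[:,0].astype(float)
c,im=cam("top");cs,ims=cam("side")
def tri(pt,ps):
    A=[];f=[]
    for cc,u in((c,pt),(cs,ps)):
        P=ray(cc,u,0)[0];e=np.array(cc["eye"]);d=(P-e)/np.linalg.norm(P-e);N=np.eye(3)-np.outer(d,d);A.append(N);f.append(N@e)
    return np.linalg.lstsq(np.vstack(A),np.hstack(f),rcond=None)[0]*1000
for nm,lo,hi,rt,rs in(("orange",(0,120,50),(14,255,255),(200,170,400,320),(290,190,370,270)),("orange2",(0,120,50),(14,255,255),(200,170,400,320),(268,195,362,260)),("ochre",(15,120,50),(26,255,255),(70,180,200,310),(220,140,320,195))):
    a=corners(im,lo,hi,rt);b=corners(ims,lo,hi,rs);print(nm,a.round(0).tolist(),b.round(0).tolist())
    for p in a:
        q=proj(cs,ray(cs if 0 else c,p,.134))[0]; j=np.argmin(np.linalg.norm(b-q,axis=1)); print(tri(p,b[j]).round(1),(b[j]-q).round(1))
E
```

```text
orange [[342.0, 277.0], [256.0, 277.0], [256.0, 214.0], [342.0, 212.0]] [[361.0, 241.0], [290.0, 254.0], [290.0, 209.0], [326.0, 205.0]]
[486.7 -34.3 118. ] [-6.   6.3]
[509.7 157.2 138.2] [17.  -0.9]
[634.4 168.8 127.2] [-1.2  2.2]
[647.5 -33.6 126.4] [2.3 2.9]
orange2 [[342.0, 277.0], [256.0, 277.0], [256.0, 214.0], [342.0, 212.0]] [[361.0, 241.0], [295.0, 253.0], [271.0, 211.0], [326.0, 205.0]]
[492.1 -35.6 120.5] [-1.   5.3]
[486.6 164.6 130.8] [-2.   1.1]
[634.4 168.8 127.2] [-1.2  2.2]
[647.5 -33.6 126.4] [2.3 2.9]
ochre [[122.0, 289.0], [112.0, 289.0], [88.0, 287.0], [93.0, 240.0]] [[306.0, 175.0], [240.0, 180.0], [234.0, 160.0], [298.0, 155.0]]
[450.3 465.1 160.7] [-3.6 -7.6]
[451.8 490.2 151.5] [-2.  -4.9]
[457.8 552.8 128.3] [0.1 1.5]
[610.  524.2 145.4] [29.4 -1.2]
```

Far corners read 127, 126 and 131 mm, down from about 140. The near ones are biased by the lid rim. As a last check I'll measure how uniform the green band is.

```bash
python3 - <<'E'
from h import *
ims=np.mean([cam("side")[1] for _ in range(4)],0).astype(np.uint8); h=cv2.cvtColor(ims,cv2.COLOR_RGB2HSV).astype(float)
for u in list(range(275,300,4))+list(range(302,360,6)):
    m=(abs(h[:,u,0]-84)<8); m[:225]=0; m[285:]=0
    s=np.where(m,h[:,u,1],0); print(u,"area",round(s.sum()/80,2),"row",round((s*np.arange(480)).sum()/max(s.sum(),1),1), "white-wall rows above", int(((h[:,u,1]<60)&(np.arange(480)>200)&(np.arange(480)<(s*np.arange(480)).sum()/max(s.sum(),1)-2)).sum()))
E
```

```text
275 area 3.7 row 238.3 white-wall rows above 26
279 area 4.8 row 244.6 white-wall rows above 25
283 area 3.22 row 251.7 white-wall rows above 19
287 area 4.32 row 257.8 white-wall rows above 20
291 area 5.21 row 264.0 white-wall rows above 25
295 area 4.72 row 270.6 white-wall rows above 25
299 area 6.05 row 274.2 white-wall rows above 25
302 area 5.21 row 274.3 white-wall rows above 26
308 area 5.05 row 273.3 white-wall rows above 25
314 area 6.34 row 271.8 white-wall rows above 24
320 area 4.99 row 270.4 white-wall rows above 24
326 area 4.82 row 269.6 white-wall rows above 23
332 area 4.36 row 268.3 white-wall rows above 29
338 area 4.29 row 266.8 white-wall rows above 36
344 area 4.92 row 266.5 white-wall rows above 41
350 area 4.84 row 265.4 white-wall rows above 47
356 area 3.32 row 262.2 white-wall rows above 51
```

```bash
python3 -c "
from bench import r
print(r.close_job())"
```

```text
the job is handed in; nothing more can be done
None
```

I've handed the job in: the orange-lid tub appears fully seated in the green lid, with the seam even along both visible sides, the lid square to the base within about half a degree, and nothing else touched; the bottom tub's final pose was not re-measured.

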